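# Fit the operating lever to the splined switch shaft and swing it to its stop

## Task

Put the loose operating lever onto the splined shaft of the round switch unit: find by feel the one rotation at which the splines mate, pressing only lightly, and slide it down fully home on the collar. Then swing the lever counter-clockwise (seen from above), shaft and all, until its arm rests against the rubber-sleeved stop post, and let go. Leave the other things on the bench where they lie.

Things in the scene. Friction and masses are not known exactly. Their poses are not given: they have to be found in the camera images.
- lever: Loose aluminium lever, about 0.22 kg. Hub: upright block 56x56 mm, 30 mm high, splined bore through its middle; grip it across its flats on the lever's +y and -y sides. Arm (14 mm wide, 12 thick, middle 22 mm up) runs along the lever's own -x. Origin: on the bore axis at the hub's underside; z up the bore. It starts lying flat on hub and knob, arm roughly towards the robot (yaw within 0.5).
- lever_bore (a point): Centre of the bore's top mouth, 30 mm above the lever's origin. The bore has five inward lands, 5 mm wide, reaching in to 15 mm radius, at 60, 120, 180, 240 and 300 degrees from the arm; none on the arm's side. So it fits the shaft at one rotation only: arm pointing where the shaft's wide tooth points, only about 0.05 rad of play either way, 1 mm radial clearance.
- lever_knob (a point): Point in the middle of the lever's black upright hand knob (20 mm across, 38 mm high), 103 mm from the bore axis along the lever's own -x, 22 mm above the hub's underside.
- unit: Fixed switch unit: round dark foot 120 mm across, 8 high; grey drum 86 across up to 44; aluminium collar 54 across up to 50; above it the splined shaft. Origin: on the shaft axis at the bench; z up. Lever angles count from its own -x axis (white tick), counter-clockwise from above. Delicate: over 50 N between lever and unit, summed over all touching faces, damages it; 5 to 10 N is plenty.
- unit_seat (a point): Centre of the collar's top face, 50 mm above the bench, on the shaft axis: the lever's origin sits here when fully home. Shaft: it starts with its wide tooth (white dash on top) anywhere from -0.7 to +0.7 rad, not measured: feel or look. It turns stiffly (about 0.12 N m), stays where it is left, inner stops at -1.0 and +1.22 rad.
- unit_teeth (a point): Top of the teeth on the shaft axis, 20 mm above the collar: the hub's underside rests here while the splines do not mate. Core 28 mm across, teeth 40 mm across the tips, 9.2 mm wide, every 60 degrees; the gap on the pointing side is filled (wide tooth). Above, a plain nose tapers from 27 to 17 mm across over 8 mm and centres the bore.
- unit_post (a point): Top of the upright stop post (10 mm across, rubber-sleeved, 84 mm above the bench) on an outrigger of the foot, 79 mm from the shaft axis. The arm's side meets it at a lever angle of +1.1 rad.
- unit_stop (a point): Where the point lever_knob stands when the lever is home and its arm rests against the stop post: 103 mm from the shaft axis, at +1.1 rad, 72 mm above the bench.
- heat_sink: Bystander, leave alone: black finned aluminium heat sink, 34x30x22 mm, lying left of the work; origin at the centre of its underside.
- battery_9v: Bystander, leave alone: small black and yellow block battery, 26x52x18 mm, on the left; origin at the centre of its underside.
- board_a: Bystander, leave alone: small green circuit board with parts on it, 42x61x14 mm, on the left behind; origin at the centre of its underside.
- tweezers: Bystander, leave alone: dark tweezers, 12x120x8 mm, lying flat on the left; origin at the centre of the underside.
- driver_flat: Bystander, leave alone: screwdriver with a red handle, 21x170x23 mm, lying on the right; origin at the centre of the underside.
- tip_tin: Bystander, leave alone: dark round open tin, 51 mm across, 38 mm high, on the right behind; origin at the centre of its underside.
Things that resemble listed ones, but are neither listed nor needed, are in the scene too. There is more than one size of the unit; the one meant has the size given above.

How it is judged:
On the way, in this order (a step that is already met when the one before it is completed fails the run):
1. the lever is fully home on the splined shaft (horizontal distance between lever and unit_seat below 0.004 m and z of lever in the frame of unit_seat below 0.003 m and angle between lever's own z axis and vertical below 0.07 rad), for 0.2 s.
2. the lever, still home, rests against the stop post (all of step 1 and horizontal distance between lever_knob and unit_stop below 0.013 m), for 0.2 s.
At the end, for the whole second after the job is handed in: The lever sits level (within 0.07 rad) on the shaft, its origin within 4 mm of the shaft axis and less than 3 mm above the collar, its knob within 13 mm of the place it has against the stop post, at rest and let go; the other things lie where they lay (all of step 2 and linear speed of lever below 0.01 m/s and angular speed of lever below 0.1 rad/s); the robot touches nothing.
It fails at once if lever and unit pressed together with more than 50 N, summed over their touching faces (contact force between lever and unit above 50 N).
It fails at once if a bystander moved more than 20 mm (distance of any of heat_sink, battery_9v, board_a, tweezers, driver_flat, tip_tin from where it was at the start of the episode above 0.02 m).
It also fails if it takes over 69 s, if anything falls off the work surface, if the arm or the gripper's body presses on something with over 40 N, if the wrist force passes 120 N, or if a joint passes its speed limit or range.

## Robot

A 7-joint arm with a two-finger parallel gripper is mounted at the origin on a cart in front of the work surface, level with it; the furniture and walls round the work are solid. World frame = base frame: x ahead of the robot, y to its left, z up, the work surface at z = 0. Lengths are in m, angles in rad, forces in N, time in s.
With the tool pointing down it reaches from about 0.425 to 0.925 m from the base axis. Payload 6.8 kg.
Tool frame: the origin (TCP) lies midway between the tips of the shut fingers; the grasp point (between the pads) lies 19 mm behind it; z points along the fingers, y is the direction in which the jaws open and shut (so a half turn about z gives the same grasp; the last joint's range is limited). The gripper opens to 85 mm and grips with 20 to 120 N. Pads are 22 mm wide; open, the fingers measure 114 mm over their backs; the gripper's body (76 mm by 85 mm) begins 54 mm behind the grasp point. The pads swing forward as they close: fully open they stand 13 mm farther back than shut.
Start: joints at [-1.24, 0.477, 0.022, 1.555, -0.011, 1.109, -0.083], TCP at [0.287, 0.611, 0.209] pointing down, gripper open.
Joint ranges: [-2.96, 2.96], [-0.34, 2.1], [-1.41, 1.46], [0.24, 2.44], [-1.37, 4.51], [0.17, 1.92], [-2.96, 2.96]. Speed limits (rad/s): [2.39, 2.39, 3.14, 3.14, 3.14, 3.14, 3.14].

## Interface

Orientations are given as a unit quaternion [w, x, y, z].
In Python, from station import status, eyes, workorder gives the robot as it stands. The module is installed in compiled form; this text tells all that it offers.
- The arm moves only by the shell command python3 -m jog 'ROWS' [FORCE]. ROWS is text: rows parted by semicolons, each of 7 numbers parted by spaces: the shift along the tool's x, y, z in m, then the turn, a rotation vector about the tool's x, y, z in degrees, then the finger opening in m, from 0 to 0.0854. In form: dx dy dz rx ry rz jaw; .... A call has 1 to 5 rows; each row is the pose to reach, as a shift and turn from the pose commanded when the call began, along the tool's axes at that moment; what a row does not reach only later rows make up. A row lasts 1/10 s, in which the tool goes at most 50 mm and 8.59 degrees, less where a joint would pass 70% of its speed; a pose out of reach is approached as far as the arm can. A call with a gripper value outside its range is refused whole. The fingers move at their own pace and stop on an object; FORCE is the grip in N (left out, the last holds). Time passes only in rows, so rows that repeat a pose let the fingers close. It gives the time, the measured TCP pose, the force and the opening at its end, in the units of the state.
- status.get_obs(): the state, without advancing time (a new reading comes with each control period).
- eyes.read_camera(name): name is "scene" or "top" or "wrist"; returns a dict with "image" (480x640x3 uint8, red, green, blue), "intrinsics" (3x3 intrinsics, pixels), "position" and "orientation" of the camera in the world. Camera axes: x right, y up, looking along -z (the intrinsics and any distortion apply to the point x, -y, -z); pixel columns grow to the right and rows downward; lengths in m; the calibration is good to about 2 mm. A picture is of the moment at which its call begins. There is no depth.
- workorder.hand_in(): hands the job in, once; it reports no verdict.
The state is a dict: "t": time; "q": joint angles; "joint_vel": joint speeds; "joint_torque": joint torques, N m; "eef_pos": TCP position; "tool_rot": TCP orientation; "contact_force": force on the tool from outside, world axes, zero at the start; "torque": the same for the moment, N m; "gripper_width": opening from 0.0 (shut) to 1.0 (fully open).
Only numpy, scipy, OpenCV 4.12 (cv2) and the standard library are available. Lean on these libraries where they do the work, as an engineer would, in place of code of your own. Each camera call takes 0.05 s, during which the arm holds its last target.

## Working session

There is one attempt and no reset: what is moved stays moved. The work goes in short steps, Python scripts to look and compute and a shell command to move; the robot and the scene stay as the last step left them, time stands still between calls to the robot, and variables do not carry over. Pictures are saved under pics/ and viewed, and the job is handed in when it is done.

```bash
mkdir -p pics; ls; cat > h.py <<'E'
import numpy as np, cv2
from station import status, eyes, workorder
from scipy.spatial.transform import Rotation as R
def Rq(q): return R.from_quat([q[1],q[2],q[3],q[0]])
def cam(n):
    c=eyes.read_camera(n); np.savez('pics/%s_last.npz'%n,**{k:np.array(c[k]) for k in ('image','intrinsics','position','orientation')}); return c
def load(n): return dict(np.load('pics/%s_last.npz'%n))
def proj(c,P):
    P=np.atleast_2d(P); p=Rq(c['orientation']).inv().apply(P-np.array(c['position']))
    K=np.array(c['intrinsics']); v=np.c_[p[:,0],-p[:,1],-p[:,2]]; u=(K@v.T).T; return u[:,:2]/u[:,2:]
def back(c,uv,z):
    K=np.array(c['intrinsics']); uv=np.atleast_2d(uv); d=(np.linalg.inv(K)@np.c_[uv,np.ones(len(uv))].T).T
    d=Rq(c['orientation']).apply(np.c_[d[:,0],-d[:,1],-d[:,2]]); o=np.array(c['position']); return o+d*((z-o[2])/d[:,2])[:,None]
def save(im,f): cv2.imwrite('pics/'+f,cv2.cvtColor(np.ascontiguousarray(im),cv2.COLOR_RGB2BGR))
E
python3 - <<'E'
from h import *
for n in ('scene','top','wrist'):
    c=cam(n); save(c['image'],n+'0.png'); print(n,c.keys(),c['intrinsics'],c['position'],c['orientation'])
print(status.get_obs())
E
```

```text
pics
scene dict_keys(['image', 'intrinsics', 'position', 'orientation']) [[613.38313736   0.         319.98629032]
 [  0.         613.38313736 227.53651486]
 [  0.           0.           1.        ]] [-0.41232434  1.00585007  0.90925474] [-0.31295178 -0.17310454  0.47333534  0.80501531]
top dict_keys(['image', 'intrinsics', 'position', 'orientation']) [[457.35665292   0.         319.7348839 ]
 [  0.         457.35665292 237.36996557]
 [  0.           0.           1.        ]] [ 0.49131167 -0.10540409  1.15950121] [ 0.71515853  0.02475485 -0.00978831 -0.69845519]
wrist dict_keys(['image', 'intrinsics', 'position', 'orientation']) [[391.09148938   0.         312.99808036]
 [  0.         391.09148938 234.93901789]
 [  0.           0.           1.        ]] [0.22330968 0.64131653 0.37202685] [ 0.8360157  -0.11822783 -0.07363851  0.53073279]
{'t': 0.15, 'q': array([-1.24010106,  0.47764543,  0.02234317,  1.55616364, -0.01151916,
        1.10932776, -0.08308837]), 'joint_vel': array([ 0.00232305, -0.00335709,  0.00192079, -0.00396944,  0.00034638,
        0.00028763,  0.00183608]), 'joint_torque': array([ 3.27128480e-03, -5.96922112e+01,  1.61043540e+00, -2.81492364e+01,
        1.26366620e-02,  6.58809644e-03, -4.49445196e-06]), 'eef_pos': array([0.28657152, 0.61062763, 0.20825104]), 'tool_rot': array([-1.14371115e-04,  2.17629674e-01,  9.76031159e-01, -6.98919019e-04]), 'contact_force': array([-0.29616833,  0.2334527 ,  0.27707581]), 'torque': array([ 0.02034713,  0.00346234, -0.03269258]), 'gripper_width': 1.0007090164515864}
```

View pics/top0.png

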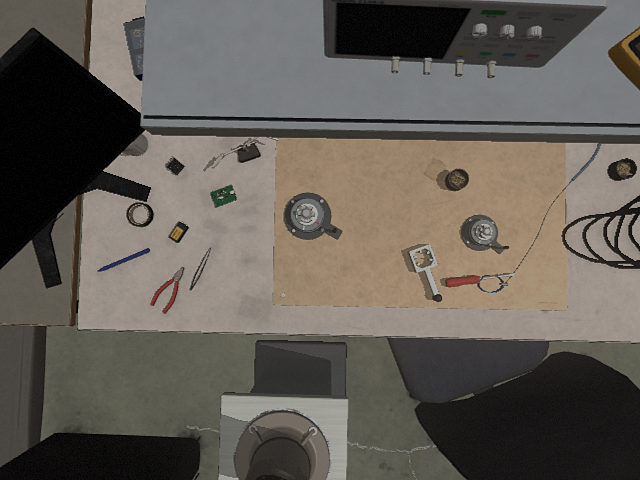

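View pics/scene0.png

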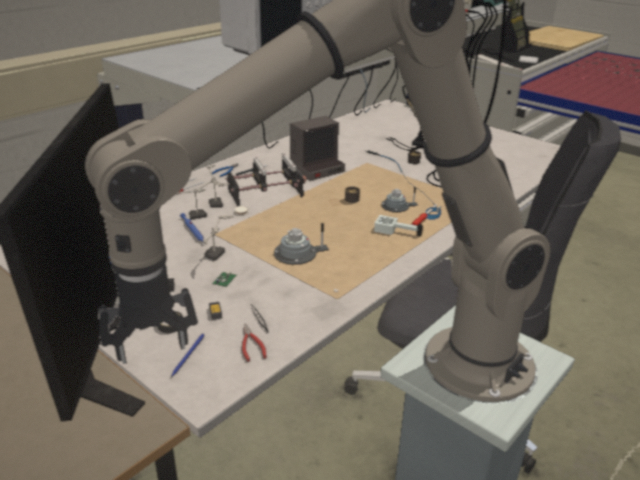

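```bash
python3 - <<'E'
from h import *
c=load('top'); im=c['image']
a=cv2.resize(im[180:260,260:360],(800,640),interpolation=cv2.INTER_CUBIC)[:600]
b=cv2.resize(im[200:280,440:540],(800,640),interpolation=cv2.INTER_CUBIC)[:600]
l=cv2.resize(im[230:310,390:490],(800,640),interpolation=cv2.INTER_CUBIC)
save(cv2.resize(a,(400,300)),'x.png')
save(np.vstack([np.hstack([cv2.resize(a,(400,300)),cv2.resize(b,(400,300))]),np.hstack([cv2.resize(l[:600],(400,300)),np.zeros((300,400,3),np.uint8)])]),'crops.png')
save(a,'unitL.png'); save(l[:600],'lev.png')
E
```

```text
(no output)
```

View pics/crops.png

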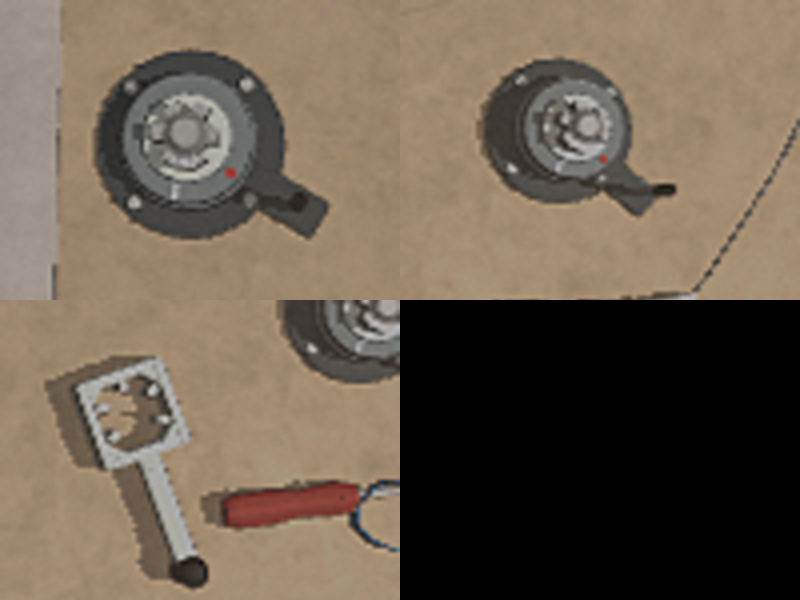

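View pics/unitL.png

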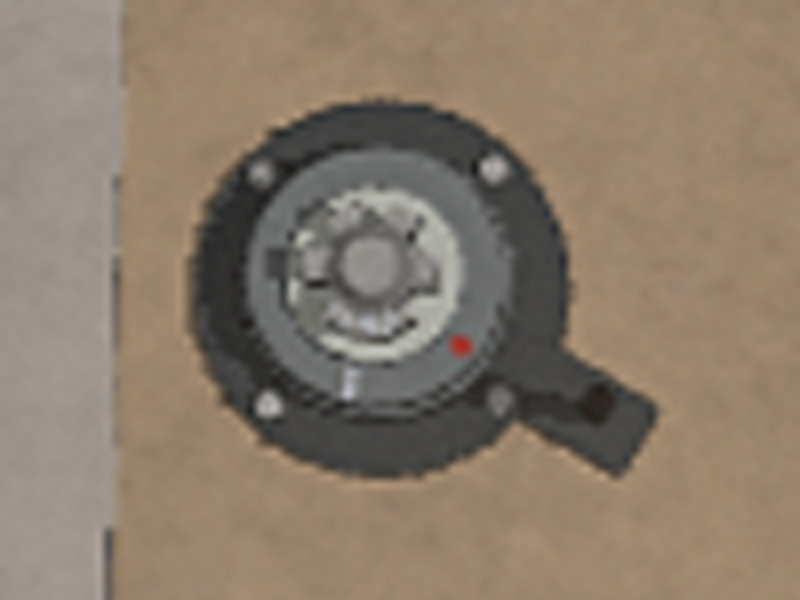

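View pics/lev.png

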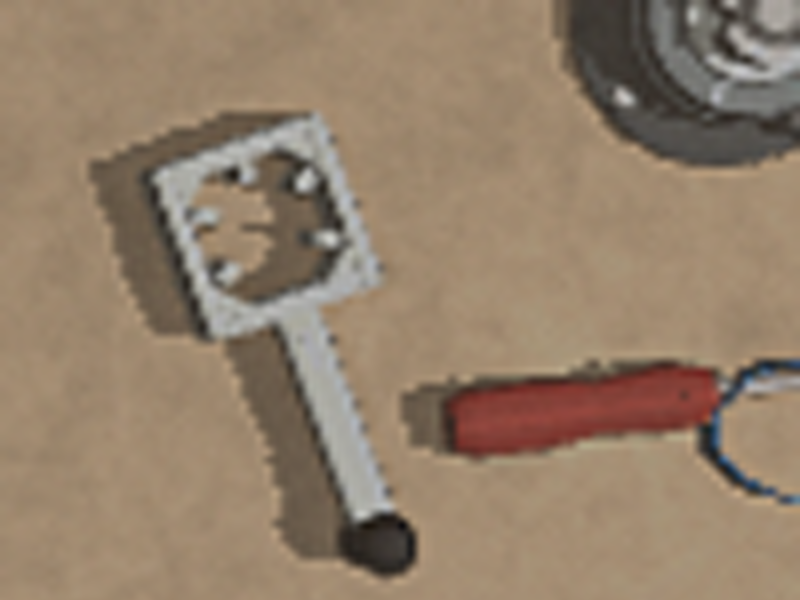

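```bash
python3 - <<'E'
from h import *
c=load('top')
def U(p,o=(260,180)): return np.array(p)/8+np.array(o)-0.4
def s(n,p,z,o=(260,180)): r=back(c,U(p,o),z)[0]; print(n,r.round(4)); return r
f=s('foot c',(380,290),.008); d=s('drum c',(380,282),.044); n=s('nose',(374,264),.078); k=s('collar',(375,275),.05)
t=s('tick',(349,383),.044); pb=s('postbase/outrig',(600,400),.01); 
print('tick dir vs -x', np.arctan2(*(-(t-f)[:2][::-1])))
o=(390,230)
cs=[s('hub',p,.03,o) for p in [(155,180),(317,115),(380,275),(213,335)]]
h=np.mean(cs,0);print(h)
kn=s('knob',(383,540),.041,o); v=h-kn;print('yaw',np.arctan2(v[1],v[0]),np.linalg.norm(v[:2]))
# shelf edge, robot
for z in (0,.2,.4,): print(z,back(c,(300,135),z))
print(proj(c,[0,0,0]))
E
```

```text
foot c [ 0.6011 -0.0471  0.008 ]
drum c [ 0.6001 -0.0488  0.044 ]
nose [ 0.6021 -0.0486  0.078 ]
collar [ 0.6016 -0.0476  0.05  ]
tick [ 0.5689 -0.0401  0.044 ]
postbase/outrig [ 0.5677 -0.1173  0.01  ]
tick dir vs -x -0.21229889459268553
hub [ 0.5151 -0.3012  0.03  ]
hub [ 0.5362 -0.3505  0.03  ]
hub [ 0.4876 -0.3703  0.03  ]
hub [ 0.468  -0.3196  0.03  ]
[ 0.50172186 -0.33537019  0.03      ]
knob [ 0.4076 -0.3695  0.041 ]
yaw 0.3483130784337266 0.10013594236337361
0 [[ 0.80981566 -0.02310878  0.        ]]
0.2 [[ 0.75487756 -0.03730373  0.2       ]]
0.4 [[ 0.69993946 -0.05149868  0.4       ]]
[[282.16381036 456.75967592]]
```

```bash
cat >> h.py <<'E'
def tgt(P,yaw_y,o=None):
    """print shift in tool axes & rotvec deg from present pose to P with tool down and tool y at angle yaw_y"""
    o=status.get_obs() if o is None else o
    R0=Rq(o['tool_rot']); y=np.array([np.cos(yaw_y),np.sin(yaw_y),0]); z=np.array([0,0,-1.]); x=np.cross(y,z)
    R1=R.from_matrix(np.c_[x,y,z]); d=R0.inv().apply(np.array(P)-o['eef_pos']); r=(R0.inv()*R1).as_rotvec(degrees=True)
    print('shift',d.round(4),'rot',r.round(2),'len',np.linalg.norm(d).round(3))
def st():
    o=status.get_obs(); R0=Rq(o['tool_rot']).as_matrix(); print('t %.2f'%o['t'],'p',o['eef_pos'].round(4),'yang',round(float(np.arctan2(R0[1,1],R0[0,1])),4),'tilt',R0[:2,2].round(4),'F',o['contact_force'].round(1),'M',o['torque'].round(2),'w',round(float(o['gripper_width']),3),'q',o['q'].round(2))
E
python3 - <<'E'
from h import *
st(); tgt([0.45,0.25,0.25],0.3)
E
```

```text
t 0.15 p [0.2866 0.6106 0.2083] yang 1.132 tilt [-0.0005 -0.0013] F [-0.3  0.2  0.3] M [ 0.02  0.   -0.03] w 1.001 q [-1.24  0.48  0.02  1.56 -0.01  1.11 -0.08]
shift [-0.3012 -0.2571 -0.0414] rot [-7.000e-02  4.000e-02  4.767e+01] len 0.398
```

View pics/wrist0.png

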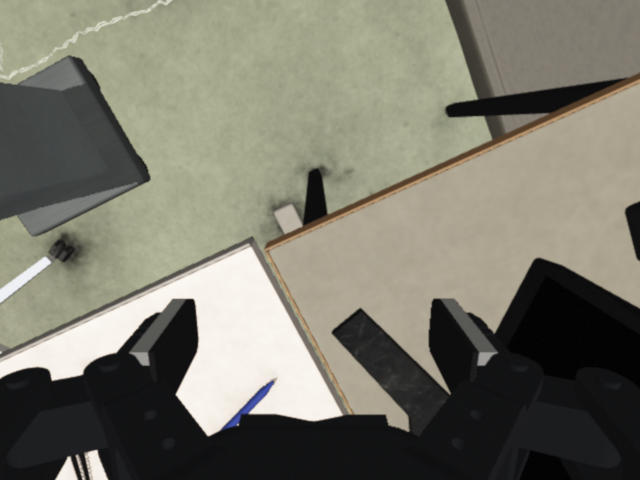

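```bash
python3 -m jog '-0.3 -0.257 -0.04 0 0 47.7 0.0854;-0.3 -0.257 -0.04 0 0 47.7 0.0854;-0.3 -0.257 -0.04 0 0 47.7 0.0854;-0.3 -0.257 -0.04 0 0 47.7 0.0854;-0.3 -0.257 -0.04 0 0 47.7 0.0854'; python3 - <<'E'
from h import *
st(); tgt([0.45,0.25,0.25],0.3);tgt([0.65,-0.05,0.28],-0.85)
E
```

```text
t: 0.65
eef_pos: [0.3895, 0.3823, 0.2342]
tool_rot: [-0.0, 0.563, 0.827, -0.0]
contact_force: [-0.4, 0.7, 0.3]
gripper_width: 1.003
t 0.65 p [0.3895 0.3823 0.2342] yang 0.3758 tilt [-0.0002  0.0001] F [-0.4  0.7  0.3] M [-0.04 -0.05  0.01] w 1.003 q [-1.09  0.24  0.24  1.85 -0.06  1.06 -0.45]
shift [-0.1453  0.0078 -0.0158] rot [-0.01 -0.01  4.34] len 0.146
shift [-0.4977  0.0837 -0.0458] rot [-1.000e-02 -0.000e+00  7.023e+01] len 0.507
```

```bash
python3 - <<'E'
from h import *
c=cam('wrist');o=status.get_obs();R0=Rq(o['tool_rot'])
print(R0.inv().apply(np.array(c['position'])-o['eef_pos']), R0.inv().apply(Rq(c['orientation']).apply([[0,0,-1],[1,0,0]])))
E
python3 -m jog '-0.45 0.03 -0.04 0 0 70 0.0854;-0.45 0.03 -0.04 0 0 70 0.0854;-0.45 0.03 -0.04 0 0 70 0.0854;-0.45 0.03 -0.04 0 0 70 0.0854;-0.45 0.03 -0.04 0 0 70 0.0854'; python3 - <<'E'
from h import *
st();tgt([0.54,-0.08,0.28],-0.85)
E
```

```text
[ 0.08033431 -0.00276647 -0.16333367] [[-2.71935541e-01  3.92069320e-03  9.62307482e-01]
 [ 1.75149267e-02  9.99846218e-01  8.75853958e-04]]
t: 1.2
eef_pos: [0.4974, 0.1582, 0.2565]
tool_rot: [-0.0, 0.826, 0.564, 0.0]
contact_force: [1.2, 0.7, 0.5]
gripper_width: 1.0
t 1.20 p [0.4974 0.1582 0.2565] yang -0.3732 tilt [0.0001 0.0004] F [1.2 0.7 0.5] M [ 0.02 -0.03 -0.04] w 1.0 q [-0.85  0.18  0.49  1.89 -0.1   1.09 -0.7 ]
shift [-0.2063  0.1265 -0.0236] rot [-1.000e-02 -2.000e-02  2.732e+01] len 0.243
```

```bash
python3 -m jog '-0.186 0.145 -0.005 0 0 27 0.0854;-0.186 0.145 -0.005 0 0 27 0.0854;-0.186 0.145 -0.005 0 0 27 0.0854;-0.186 0.145 -0.005 0 0 27 0.0854;-0.186 0.145 -0.005 0 0 27 0.0854'; python3 - <<'E'
from h import *
st()
c=cam('wrist');save(c['image'],'w1.png');print(proj(c,[[.601,-.048,.05],[.601,-.048,.078]]));st()
E
```

```text
t: 1.7
eef_pos: [0.5657, -0.0693, 0.2615]
tool_rot: [0.001, 0.934, 0.356, 0.0]
contact_force: [-0.0, 1.2, -1.0]
gripper_width: 0.998
t 1.70 p [ 0.5657 -0.0693  0.2615] yang -0.8419 tilt [ 0.0005 -0.001 ] F [-0.   1.2 -1. ] M [ 0.04 -0.03 -0.  ] w 0.998 q [-0.53  0.3   0.68  1.78 -0.2   1.13 -0.63]
[[321.45429381 155.55364433]
 [322.17550087 158.14565933]]
t 1.75 p [ 0.5663 -0.0753  0.2619] yang -0.8474 tilt [ 0.0021 -0.0046] F [ 1.3 -4.3  2. ] M [-0.3  -0.08  0.03] w 0.999 q [-0.53  0.3   0.69  1.78 -0.2   1.13 -0.62]
```

View pics/w1.png

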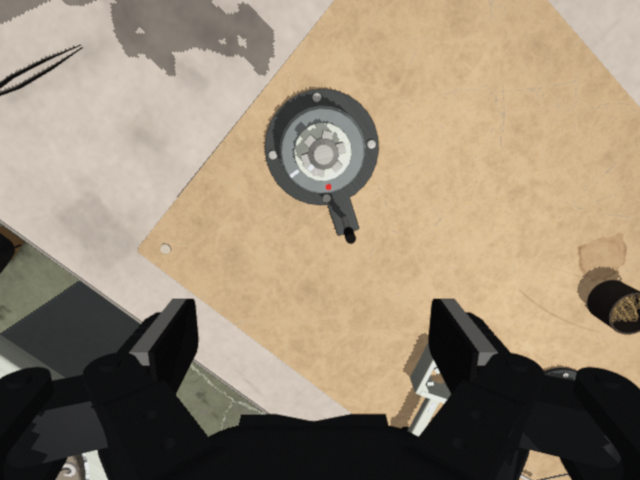

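```bash
python3 -m jog '0 0 0.08 0 0 0 0.0854;0 0 0.08 0 0 0 0.0854;0 0 0.08 0 0 0 0.0854' ; python3 - <<'E'
from h import *
c=cam('wrist');save(c['image'],'w2.png');uv=proj(c,[[.601,-.048,.05],[.601,-.048,.078]]);print(uv);st()
u,v=uv[0].astype(int);x0,y0=u-60,max(0,v-60);im=c['image'][y0:y0+120,x0:x0+120];print(x0,y0);save(cv2.resize(im,(600,600),interpolation=cv2.INTER_CUBIC),'w2c.png')
E
```

```text
t: 2.05
eef_pos: [0.5621, -0.0649, 0.1773]
tool_rot: [-0.001, 0.934, 0.358, -0.004]
contact_force: [-0.7, -0.0, -0.9]
gripper_width: 1.0
[[332.92490624 164.25515648]
 [334.78337983 168.8128592 ]]
t 2.10 p [ 0.564  -0.0652  0.1799] yang -0.8387 tilt [-0.0043 -0.0004] F [-0.8 -0.2  0.8] M [-0.01  0.    0.01] w 1.004 q [-0.49  0.38  0.64  1.88 -0.27  0.97 -0.57]
272 104
```

View pics/w2c.png

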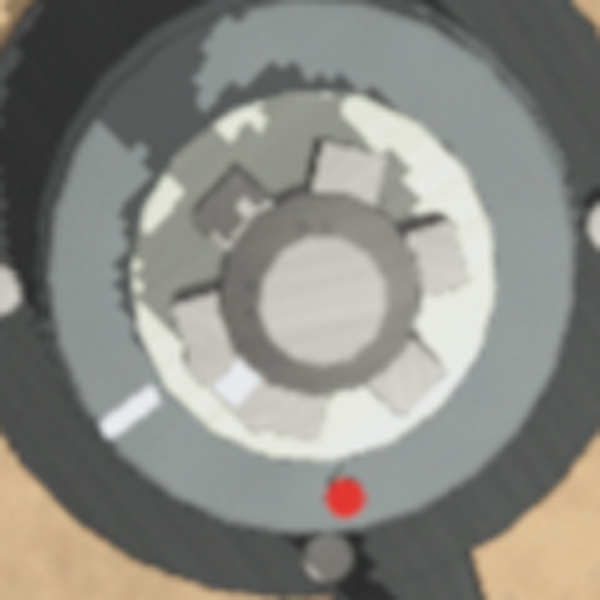

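```bash
python3 - <<'E'
from h import *
c=load('wrist')
def s(n,p,z): r=back(c,np.array(p)/5+[272,104]-.4,z)[0]; print(n,r.round(4)); return r
a=s('nose',(322,302),.078); b=s('collar',(314,276),.05); d=s('drum',(312,268),.044)
ctr=(a+b+d)/3; print(ctr)
def ang(p): v=p-ctr; return np.arctan2(-v[1],-v[0])
t=s('tick',(131,412),.044); ds=s('dash',(237,384),.07); post=s('red',(345,497),.044)
print('tick',ang(t),'dash',ang(ds))
for p,o in [((348,168),180+60-0),((437,257),0),((405,378),0)]:
    q=s('tooth',p,.07); print(np.degrees(ang(q)))
pt=back(c,[[0,0]],0)
E
```

```text
nose [ 0.6039 -0.0464  0.078 ]
collar [ 0.6046 -0.0461  0.05  ]
drum [ 0.6051 -0.0457  0.044 ]
[ 0.60452375 -0.04608593  0.05733333]
tick [ 0.5707 -0.0398  0.044 ]
dash [ 0.5874 -0.0462  0.07  ]
red [ 0.5829 -0.0731  0.044 ]
tick -0.18279412053991567 dash 0.007725998636199437
tooth [ 0.6189 -0.0378  0.07  ]
-150.11944078366463
tooth [ 0.6184 -0.0549  0.07  ]
147.7470573332935
tooth [ 0.6036 -0.063   0.07  ]
86.73591253357534
```

View pics/w2.png

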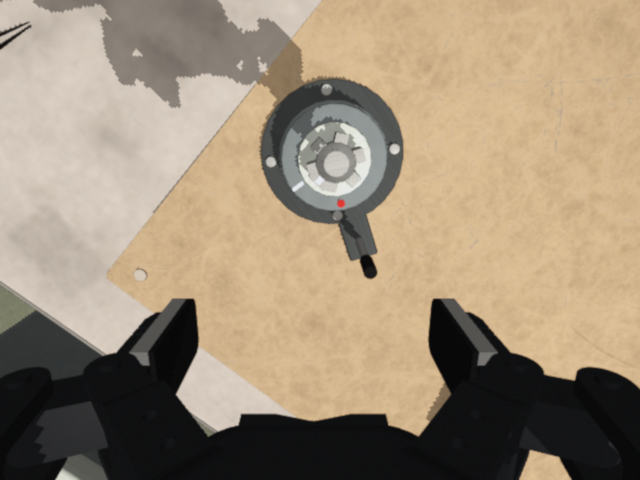

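```bash
python3 - <<'E'
from h import *
c=load('wrist'); p=back(c,(369,274),.082)[0]; 
for ctr in ((.6045,-.0461),(.601,-.048)):
  v=p[:2]-ctr; print(p,np.linalg.norm(v),'post ang',np.arctan2(-v[1],-v[0]),'final yaw',np.arctan2(-v[1],-v[0])-.153)
st(); tgt([.50,-.335,.15],-1.223)
E
```

```text
[ 0.56303572 -0.11596744  0.082     ] 0.08124497212278042 post ang 1.0351915921931012 final yaw 0.8821915921931012
[ 0.56303572 -0.11596744  0.082     ] 0.07785152066004215 post ang 1.0614005585072446 final yaw 0.9084005585072445
t 2.10 p [ 0.564  -0.0652  0.1799] yang -0.8387 tilt [-0.0043 -0.0004] F [-0.8 -0.2  0.8] M [-0.01  0.    0.01] w 1.004 q [-0.49  0.38  0.64  1.88 -0.27  0.97 -0.57]
shift [-0.2278  0.1579  0.0303] rot [-0.11  0.22 22.02] len 0.279
```

```bash
python3 -m jog '-0.228 0.158 0.03 0 0 22 0.0854;-0.228 0.158 0.03 0 0 22 0.0854;-0.228 0.158 0.03 0 0 22 0.0854;-0.228 0.158 0.03 0 0 22 0.0854;-0.228 0.158 0.03 0 0 22 0.0854' ;python3 -m jog '-0 0 0 0 0 0 0.0854'; python3 - <<'E'
from h import *
st(); tgt([.50,-.335,.15],-1.223)
c=cam('wrist');save(c['image'],'w3.png');
E
```

```text
t: 2.6
eef_pos: [0.5091, -0.3095, 0.1567]
tool_rot: [0.001, 0.985, 0.174, 0.002]
contact_force: [1.3, 0.1, -0.6]
gripper_width: 1.0
t: 2.7
eef_pos: [0.5049, -0.3166, 0.1571]
tool_rot: [0.003, 0.986, 0.168, 0.0]
contact_force: [-0.6, -1.0, 0.2]
gripper_width: 1.002
t 2.70 p [ 0.5049 -0.3166  0.1571] yang -1.2341 tilt [ 0.002  -0.0058] F [-0.6 -1.   0.2] M [-0.04  0.04  0.04] w 1.002 q [-0.09  0.49  0.74  1.84 -0.39  0.96 -0.42]
shift [-0.0108  0.0157  0.0072] rot [ 0.35  0.01 -0.64] len 0.02
```

View pics/w3.png

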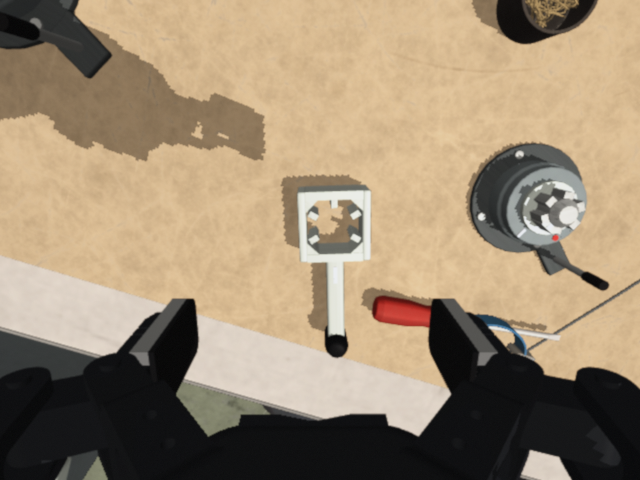

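```bash
python3 - <<'E'
from h import *
c=load('wrist');im=c['image'][175:360,265:405];save(cv2.resize(im,(454,600),interpolation=cv2.INTER_CUBIC),'w3c.png');print(600/185)
E
```

```text
3.2432432432432434
```

View pics/w3c.png

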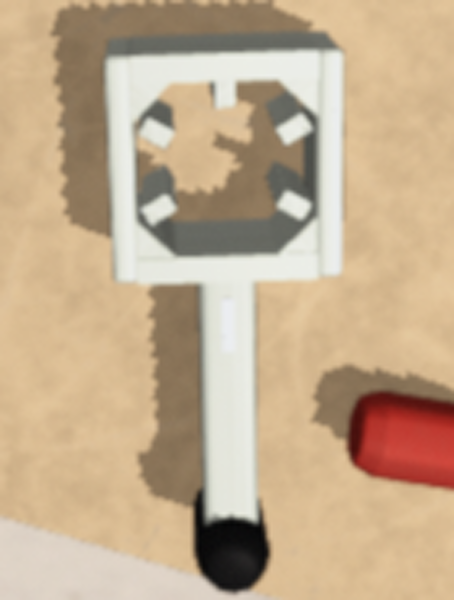

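```bash
python3 - <<'E'
from h import *
c=load('wrist');S=600/185
def b(p,z): return back(c,np.array(p)/S+[265,175]-.35,z)
q=b([(106,56),(344,50),(342,273),(114,282)],.03);print(q.round(4)); h=q.mean(0); print(h)
l=b([(225,94),(155,131),(294,129),(157,210),(294,207)],.03); print(l.round(4))
k=b([(232,553)],.041)[0]; a=b([(228,288)],.028)[0]; v=h-k; print('yaw',np.arctan2(v[1],v[0]),np.linalg.norm(v[:2]), np.arctan2(*(a-k)[:2][::-1]))
e=q[1]+q[0]-q[2]-q[3]; print(np.arctan2(e[1],e[0])); e=q[0]+q[3]-q[1]-q[2]; print(np.arctan2(e[1],e[0])-np.pi/2)
for i in range(4): print(np.linalg.norm(q[i]-q[(i+1)%4]))
E
```

```text
[[ 0.5202 -0.2989  0.03  ]
 [ 0.5396 -0.3505  0.03  ]
 [ 0.4886 -0.3701  0.03  ]
 [ 0.4683 -0.3184  0.03  ]]
[ 0.50417973 -0.33447496  0.03      ]
[[ 0.5209 -0.328   0.03  ]
 [ 0.5071 -0.3155  0.03  ]
 [ 0.5183 -0.3462  0.03  ]
 [ 0.489  -0.3223  0.03  ]
 [ 0.5004 -0.3531  0.03  ]]
yaw 0.3581228088255744 0.0966101138426986 0.35423073878475225
0.3634818712270476
0.36740330850620495
0.05507860409690176
0.05465475349297374
0.05550651587767245
0.055491565005605474
```

```bash
python3 - <<'E'
from h import *
st(); tgt([.5035,-.335,.0],-1.211)
E
```

```text
t 2.75 p [ 0.5069 -0.3125  0.1568] yang -1.2303 tilt [ 0.0024 -0.0029] F [-0.1  1.2  0.2] M [ 0.05  0.04 -0.02] w 0.999 q [-0.1   0.49  0.74  1.84 -0.39  0.96 -0.42]
shift [-0.0109  0.0195  0.1569] rot [ 0.21 -0.07 -1.1 ] len 0.158
```

```bash
python3 -m jog '-0.011 0.0195 0.05 0.2 0 -1.1 0.0854;-0.011 0.0195 0.09 0.2 0 -1.1 0.0854;-0.011 0.0195 0.09 0.2 0 -1.1 0.0854;-0.011 0.0195 0.09 0.2 0 -1.1 0.0854' ; python3 - <<'E'
from h import *
st(); tgt([.5035,-.335,.0],-1.211)
E
```

```text
t: 3.15
eef_pos: [0.5056, -0.3287, 0.0657]
tool_rot: [-0.002, 0.983, 0.183, -0.0]
contact_force: [1.2, -0.7, 0.5]
gripper_width: 0.997
t 3.15 p [ 0.5056 -0.3287  0.0657] yang -1.2023 tilt [-0.0008  0.0037] F [ 1.2 -0.7  0.5] M [-0.    0.01  0.01] w 0.997 q [ 0.01  0.61  0.64  1.88 -0.5   0.81 -0.29]
shift [-0.0042  0.0054  0.0657] rot [-0.21 -0.03  0.5 ] len 0.066
```

```bash
python3 -m jog '-0.004 0.0055 0.03 -0.2 0 0.5 0.0854;-0.004 0.0055 0.03 -0.2 0 0.5 0.0854;-0.004 0.0055 0.03 -0.2 0 0.5 0.0854;-0.004 0.0055 0.03 -0.2 0 0.5 0.0854' ; python3 - <<'E'
from h import *
st(); tgt([.5035,-.335,.0],-1.211)
E
```

```text
t: 3.55
eef_pos: [0.5041, -0.3363, 0.0367]
tool_rot: [0.001, 0.984, 0.179, 0.001]
contact_force: [0.6, 0.4, 0.5]
gripper_width: 1.003
t 3.55 p [ 0.5041 -0.3363  0.0367] yang -1.2118 tilt [ 0.003 -0.001] F [0.6 0.4 0.5] M [-0.08  0.01 -0.04] w 1.003 q [ 0.05  0.66  0.61  1.89 -0.53  0.76 -0.26]
shift [-0.0002 -0.0015  0.0367] rot [ 0.12 -0.14 -0.05] len 0.037
```

```bash
python3 -m jog '-0.0005 -0.001 0.02 0 0 0 0.0854;-0.0005 -0.001 0.0355 0 0 0 0.0854;-0.0005 -0.001 0.0355 0 0 0 0.0854;-0.0005 -0.001 0.0355 0 0 0 0.0854' ; python3 - <<'E'
from h import *
st(); tgt([.5035,-.335,.0],-1.211)
c=cam('wrist');save(c['image'],'w4.png')
E
```

```text
t: 3.95
eef_pos: [0.5017, -0.3354, -0.0009]
tool_rot: [-0.0, 0.984, 0.178, -0.0]
contact_force: [-0.2, -0.4, 0.5]
gripper_width: 0.996
t 3.95 p [ 0.5017 -0.3354 -0.0009] yang -1.2127 tilt [-0.0002  0.0001] F [-0.2 -0.4  0.5] M [ 0.02 -0.03  0.06] w 0.996 q [ 0.08  0.71  0.57  1.9  -0.57  0.7  -0.23]
shift [ 0.0018  0.0002 -0.0009] rot [-0.01  0.01 -0.1 ] len 0.002
```

View pics/w4.png

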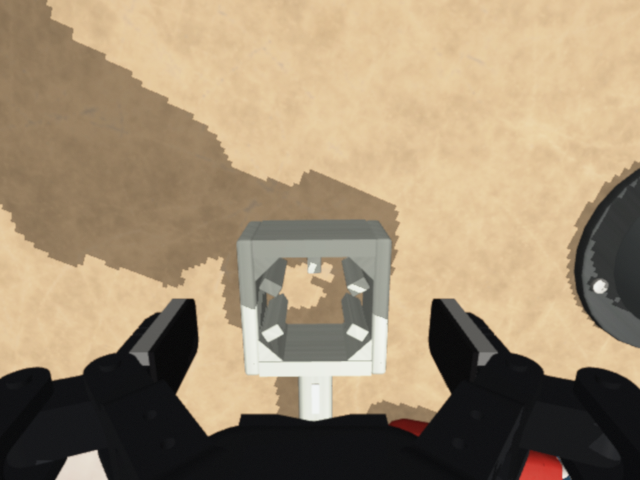

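```bash
python3 -m jog '0.0015 0 -0.0015 0 0 0 0.06;0.0015 0 -0.0015 0 0 0 0.045;0.0015 0 -0.0015 0 0 0 0.045;0.0015 0 -0.0015 0 0 0 0.045;0.0015 0 -0.0015 0 0 0 0.045' 60; python3 -m jog '0 0 0 0 0 0 0.045;0 0 -0.03 0 0 0 0.045;0 0 -0.06 0 0 0 0.045;0 0 -0.1 0 0 0 0.045;0 0 -0.1 0 0 0 0.045'; python3 - <<'E'
from h import *
st()
c=cam('wrist');save(c['image'],'w5.png');st()
E
```

```text
t: 4.5
eef_pos: [0.5038, -0.3352, 0.0017]
tool_rot: [0.0, 0.984, 0.178, 0.001]
contact_force: [-1.2, 1.1, 8.3]
gripper_width: 0.629
t: 5.0
eef_pos: [0.5055, -0.3373, 0.1053]
tool_rot: [0.003, 0.984, 0.178, 0.003]
contact_force: [1.2, -0.6, -1.3]
gripper_width: 0.619
t 5.00 p [ 0.5055 -0.3373  0.1053] yang -1.2134 tilt [ 0.0074 -0.0039] F [ 1.2 -0.6 -1.3] M [-0.06 -0.07  0.02] w 0.619 q [-0.01  0.57  0.68  1.86 -0.46  0.87 -0.32]
t 5.05 p [ 0.5045 -0.3359  0.1027] yang -1.2128 tilt [ 0.0045 -0.0019] F [-0.1  0.3 -3. ] M [ 0.08 -0.   -0.  ] w 0.621 q [-0.01  0.57  0.68  1.86 -0.46  0.87 -0.32]
```

View pics/w5.png

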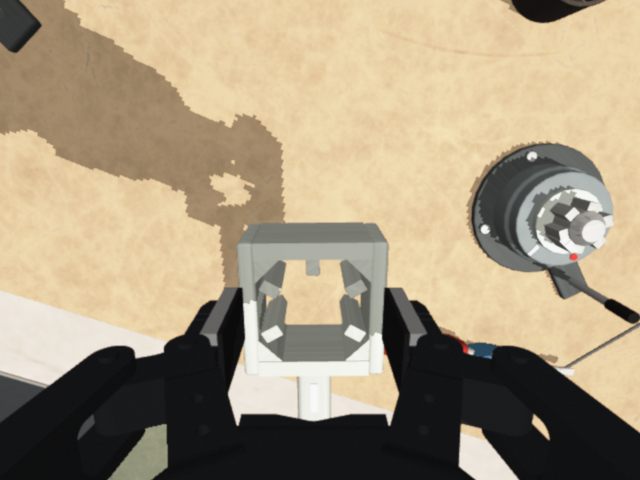

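```bash
python3 - <<'E'
from h import *
st(); tgt([.604,-.047,.135],-1.586)
E
```

```text
t 5.05 p [ 0.5045 -0.3359  0.1027] yang -1.2128 tilt [ 0.0045 -0.0019] F [-0.1  0.3 -3. ] M [ 0.08 -0.   -0.  ] w 0.621 q [-0.01  0.57  0.68  1.86 -0.46  0.87 -0.32]
shift [ 0.1946 -0.2356 -0.0324] rot [ 0.15 -0.24 21.38] len 0.307
```

```bash
python3 -m jog '0.02 -0.02 -0.035 0 0 2 0.045;0.195 -0.235 -0.035 0 0 21.4 0.045;0.195 -0.235 -0.035 0 0 21.4 0.045;0.195 -0.235 -0.035 0 0 21.4 0.045;0.195 -0.235 -0.035 0 0 21.4 0.045'; python3 - <<'E'
from h import *
st(); tgt([.604,-.047,.135],-1.586)
E
```

```text
t: 5.55
eef_pos: [0.5779, -0.117, 0.1338]
tool_rot: [-0.0, 1.0, -0.008, -0.001]
contact_force: [1.2, 0.2, -2.3]
gripper_width: 0.619
t 5.55 p [ 0.5779 -0.117   0.1338] yang -1.5872 tilt [-0.0025  0.0002] F [ 1.2  0.2 -2.3] M [-0.01 -0.12  0.05] w 0.619 q [-0.5   0.54  0.82  1.87 -0.49  0.94 -1.04]
shift [ 0.0249 -0.0704 -0.0013] rot [-0.01  0.15 -0.07] len 0.075
```

```bash
python3 -m jog '0.025 -0.068 0 0 0 0 0.045;0.025 -0.068 0 0 0 0 0.045;0.025 -0.068 0 0 0 0 0.045;0.025 -0.068 0 0 0 0 0.045'; python3 - <<'E'
from h import *
st(); tgt([.604,-.047,.135],-1.586)
c=cam('wrist');save(c['image'],'w6.png');save(cv2.resize(c['image'][180:400,200:430],(627,600),interpolation=cv2.INTER_CUBIC),'w6c.png')
E
```

```text
t: 5.95
eef_pos: [0.6036, -0.0517, 0.1339]
tool_rot: [0.0, 1.0, -0.007, -0.001]
contact_force: [-1.2, -0.9, -2.8]
gripper_width: 0.622
t 5.95 p [ 0.6036 -0.0517  0.1339] yang -1.585 tilt [-0.0026 -0.0007] F [-1.2 -0.9 -2.8] M [-0.09  0.    0.02] w 0.622 q [-0.6   0.57  0.81  1.83 -0.5   0.96 -1.15]
shift [ 0.0003 -0.0047 -0.0011] rot [0.04 0.15 0.06] len 0.005
```

View pics/w6c.png

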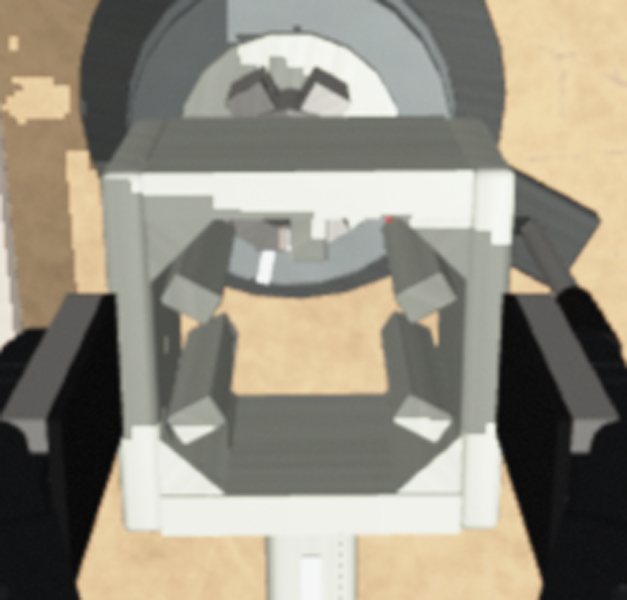

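```bash
cat >> h.py <<'E'
def circ(c,r,z,n=60):
    a=np.linspace(0,2*np.pi,n); return np.c_[c[0]+r*np.cos(a),c[1]+r*np.sin(a),np.full(n,z)]
def unitlines(c,th):
    L=[circ(c,.060,.008),circ(c,.043,.044),circ(c,.027,.05),circ(c,.0085,.078)]
    for k in (30,90,150,210,270,330):
        a=np.pi+th+np.radians(k); u=np.array([np.cos(a),np.sin(a)]); n=np.array([-u[1],u[0]])
        P=[np.array(c)+u*r+n*s for r,s in ((.014,-.0046),(.0195,-.0046),(.0195,.0046),(.014,.0046))]
        L.append(np.array([[*p,.07] for p in P]))
    return L
def levlines(c,yaw,z):
    f=lambda P:np.array([[c[0]+x*np.cos(yaw)-y*np.sin(yaw),c[1]+x*np.sin(yaw)+y*np.cos(yaw),z+zz] for x,y,zz in P]); h=.028
    L=[f([(h,h,.03),(h,-h,.03),(-h,-h,.03),(-h,h,.03),(h,h,.03)]), f([(-h,.007,.028),(-.095,.007,.028),(-.095,-.007,.028),(-h,-.007,.028)])]
    for k in (60,120,180,240,300):
        a=np.pi+np.radians(k);u=np.array([np.cos(a),np.sin(a)]);n=np.array([-u[1],u[0]])
        L.append(f([(*(u*r+n*s),.03) for r,s in ((.02,-.0025),(.015,-.0025),(.015,.0025),(.02,.0025))]))
    return L
def draw(c,Ls,box,S,fn):
    x0,y0,x1,y1=box; im=cv2.resize(c['image'][y0:y1,x0:x1],None,fx=S,fy=S,interpolation=cv2.INTER_CUBIC)
    for L,col in Ls:
        for l in L: cv2.polylines(im,[np.round((proj(c,l)-[x0,y0]+.5)*S).astype(int)],False,col,1,cv2.LINE_AA)
    save(im,fn)
E
python3 - <<'E'
from h import *
c=load('wrist'); o=status.get_obs()
R0=Rq(o['tool_rot']).as_matrix(); p=o['eef_pos']
yaw=np.arctan2(R0[1,0],R0[0,0])
draw(c,[(unitlines((.603,-.047),-.02),(255,0,0)),(levlines(p[:2]+R0[:2,0]*-.001,yaw,p[2]-.0017),(0,0,255))],(170,110,450,340),2.6,'ov6.png')
E
```

```text
(no output)
```

View pics/ov6.png

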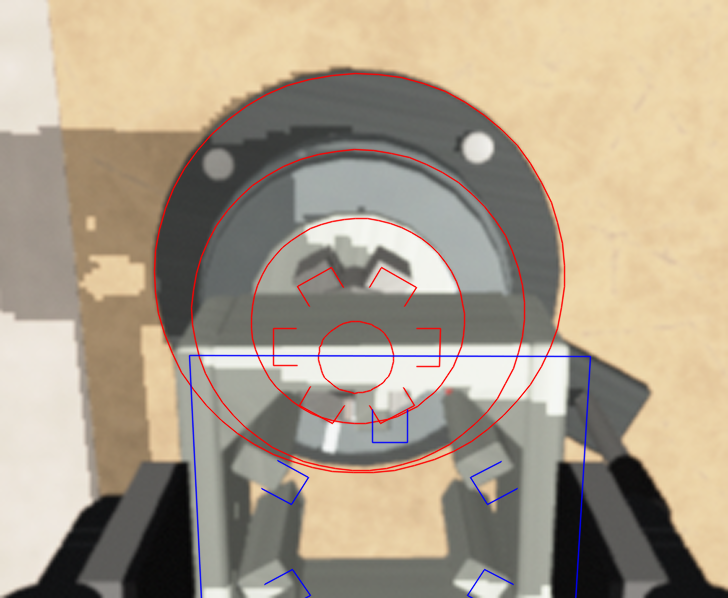

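```bash
python3 -m jog '-0.002 0 0.03 0 0 0 0.045;-0.002 0 0.044 0 0 0 0.045;-0.002 0 0.044 0 0 0 0.045;-0.002 0 0.044 0 0 0 0.045'; python3 - <<'E'
from h import *
c=cam('wrist'); st(); o=status.get_obs()
R0=Rq(o['tool_rot']).as_matrix(); p=o['eef_pos']
yaw=np.arctan2(R0[1,0],R0[0,0])
draw(c,[(unitlines((.603,-.047),-.02),(255,0,0)),(levlines(p[:2]+R0[:2,0]*.002+[0,.0045],yaw,p[2]-.0017-.005),(0,0,255))],(170,150,450,380),2.6,'ov7.png')
draw(c,[],(170,150,450,380),2.6,'w7.png')
E
```

```text
t: 6.4
eef_pos: [0.6024, -0.0531, 0.0915]
tool_rot: [0.0, 1.0, -0.009, -0.0]
contact_force: [0.4, 1.2, -1.9]
gripper_width: 0.624
t 6.45 p [ 0.6031 -0.0529  0.0921] yang -1.5876 tilt [ 0.0009 -0.0003] F [-0.8  0.1 -2.4] M [-0.03  0.   -0.  ] w 0.622 q [-0.57  0.62  0.77  1.87 -0.55  0.88 -1.11]
```

View pics/ov7.png

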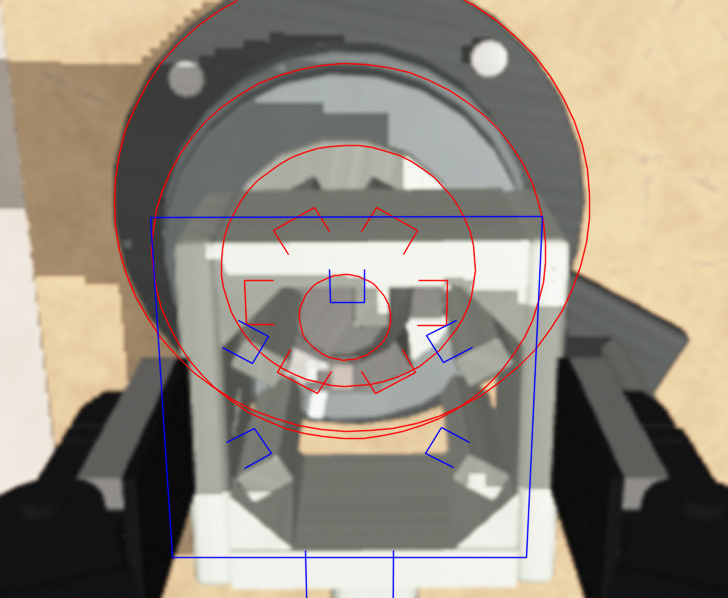

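View pics/w7.png

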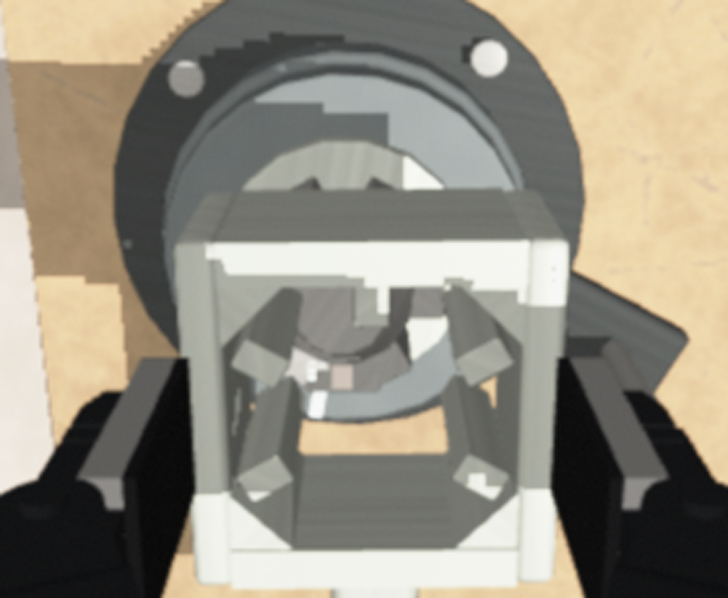

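```bash
python3 - <<'E'
from h import *
c=load('wrist'); o=status.get_obs(); R0=Rq(o['tool_rot'])
print('cam in tool',R0.inv().apply(c['position']-o['eef_pos']), c['position'],o['eef_pos'])
print('axes',R0.inv().apply(Rq(c['orientation']).apply([[0,0,-1],[1,0,0]])))
uv=np.array([(176,243),(570,243),(553,583),(197,583)],float)/2.6+[170,150]-.5
h=.028; obj=np.array([(h,h,0),(h,-h,0),(-h,-h,0),(-h,h,0)],float)
ok,rv,tv=cv2.solvePnP(obj,uv,c['intrinsics'],None,flags=cv2.SOLVEPNP_ITERATIVE)
Rc=R.from_rotvec(rv[:,0]); F=np.diag([1,-1,-1]); Cw=Rq(c['orientation']).as_matrix()@F
print('proj err',(cv2.projectPoints(obj,rv,tv,c['intrinsics'],None)[0][:,0]-uv).round(1).tolist())
P=c['position']+Cw@tv[:,0]; M=Cw@Rc.as_matrix(); print('top face centre in cam-world',P.round(4),'z axis',M[:,2].round(3),'x',M[:,0].round(3))
print('rel to TCP', (P-o['eef_pos']).round(4))
E
```

```text
cam in tool [ 0.06931684 -0.00066896 -0.16325477] [ 0.67224275 -0.05336051  0.25539873] [ 0.60306378 -0.05292331  0.0920847 ]
axes [[-2.76418646e-01  5.28693650e-04  9.61037175e-01]
 [-1.42740404e-03  9.99998520e-01 -9.60684958e-04]]
proj err [[0.0, 0.2], [0.1, -0.2], [-0.1, 0.1], [-0.0, -0.1]]
top face centre in cam-world [ 0.6016 -0.0523  0.1173] z axis [-0.001  0.01   1.   ] x [ 1.    -0.013  0.001]
rel to TCP [-0.0015  0.0006  0.0252]
```

```bash
python3 -m jog '0.0025 -0.0052 0 0 0 0 0.045;0.0025 -0.0052 0 0 0 0 0.045;0.0025 -0.0052 0 0 0 0 0.045'; python3 - <<'E'
from h import *
c=cam('wrist'); st(); o=status.get_obs()
R0=Rq(o['tool_rot']).as_matrix(); p=o['eef_pos']
yaw=np.arctan2(R0[1,0],R0[0,0])
draw(c,[(unitlines((.6045,-.046),-.02),(255,0,0)),(levlines(p[:2]+R0[:2,0]*-.0015,yaw,p[2]-.0045),(0,0,255))],(170,150,450,380),2.6,'ov8.png')
draw(c,[],(170,150,450,380),2.6,'w8.png')
E
```

```text
t: 6.75
eef_pos: [0.6058, -0.0464, 0.0919]
tool_rot: [-0.0, 1.0, -0.007, 0.0]
contact_force: [0.5, -0.4, -3.3]
gripper_width: 0.62
t 6.80 p [ 0.6056 -0.0465  0.0917] yang -1.5857 tilt [0.0007 0.0001] F [-0.1  0.2 -2.5] M [ 0.03 -0.03 -0.03] w 0.621 q [-0.57  0.62  0.77  1.86 -0.55  0.88 -1.12]
```

View pics/ov8.png

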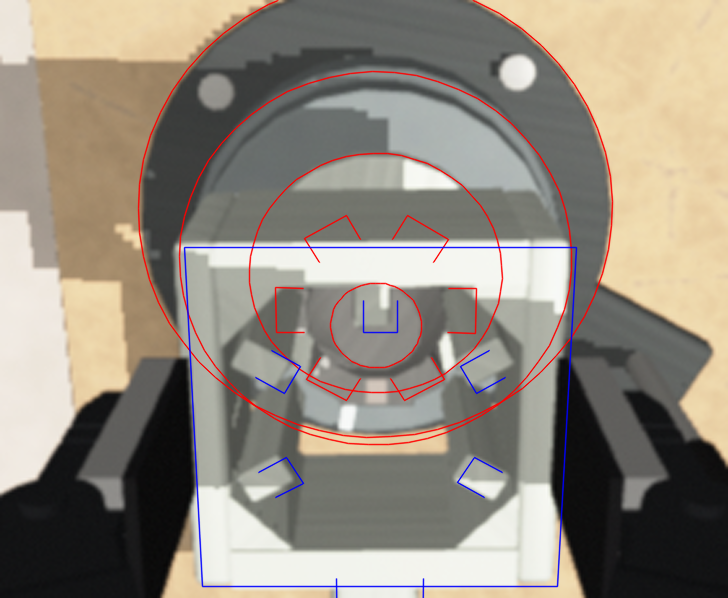

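View pics/w8.png

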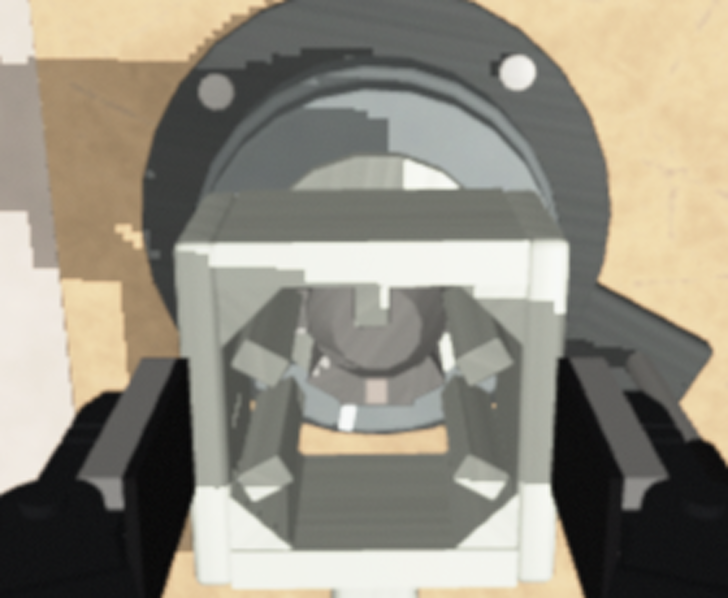

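```bash
python3 -m jog '0 0 0.005 0 0 0 0.045;0 0 0.010 0 0 0 0.045;0 0 0.014 0 0 0 0.045;0 0 0.014 0 0 0 0.045'; python3 - <<'E'
from h import *
st()
E
```

```text
t: 7.2
eef_pos: [0.6046, -0.0467, 0.0765]
tool_rot: [0.0, 1.0, -0.008, -0.001]
contact_force: [-0.5, -0.9, -2.3]
gripper_width: 0.623
t 7.20 p [ 0.6046 -0.0467  0.0765] yang -1.5864 tilt [-0.0015 -0.    ] F [-0.5 -0.9 -2.3] M [ 0.   -0.04 -0.01] w 0.623 q [-0.56  0.64  0.75  1.87 -0.57  0.86 -1.11]
```

```bash
python3 -m jog '0 0 0.002 0 0 0 0.045;0 0 0.003 0 0 0 0.045;0 0 0.003 0 0 0 0.045'; python3 -m jog '0 0 0.001 0 0 0 0.045;0 0 0.002 0 0 0 0.045;0 0 0.002 0 0 0 0.045';  python3 - <<'E'
from h import *
st()
E
```

```text
t: 7.5
eef_pos: [0.6052, -0.0468, 0.0743]
tool_rot: [-0.0, 1.0, -0.008, -0.0]
contact_force: [-0.1, -0.8, -3.2]
gripper_width: 0.623
t: 7.8
eef_pos: [0.6052, -0.0468, 0.0723]
tool_rot: [-0.0, 1.0, -0.008, -0.0]
contact_force: [-0.0, -0.2, -3.2]
gripper_width: 0.618
t 7.80 p [ 0.6052 -0.0468  0.0723] yang -1.5862 tilt [-0.0002  0.0001] F [-0.  -0.2 -3.2] M [-0.03 -0.08 -0.01] w 0.618 q [-0.56  0.64  0.75  1.87 -0.57  0.85 -1.11]
```

```bash
python3 -m jog '0 0 0.001 0 0 0 0.045;0 0 0.002 0 0 0 0.045;0 0 0.002 0 0 0 0.045'; python3 - <<'E'
from h import *
st()
E
```

```text
t: 8.1
eef_pos: [0.605, -0.0468, 0.0702]
tool_rot: [-0.0, 1.0, -0.008, -0.0]
contact_force: [-0.6, -0.1, -2.6]
gripper_width: 0.618
t 8.10 p [ 0.605  -0.0468  0.0702] yang -1.5864 tilt [-0.0005  0.    ] F [-0.6 -0.1 -2.6] M [ 0.02  0.05 -0.04] w 0.618 q [-0.56  0.65  0.74  1.87 -0.58  0.85 -1.1 ]
```

```bash
python3 -m jog '0 0 0.001 0 0 0 0.045;0 0 0.002 0 0 0 0.045;0 0 0.002 0 0 0 0.045'; python3 -m jog '0 0 0.001 0 0 0 0.045;0 0 0.001 0 0 0 0.045'; python3 - <<'E'
from h import *
c=cam('wrist');draw(c,[],(170,150,450,380),2.6,'w9.png')
st()
E
```

```text
t: 8.4
eef_pos: [0.605, -0.0468, 0.0682]
tool_rot: [-0.0, 1.0, -0.008, -0.0]
contact_force: [-0.7, -0.2, -3.7]
gripper_width: 0.622
t: 8.6
eef_pos: [0.605, -0.0468, 0.0672]
tool_rot: [-0.0, 1.0, -0.008, -0.0]
contact_force: [-0.5, 0.1, -2.2]
gripper_width: 0.62
t 8.65 p [ 0.6051 -0.0468  0.0673] yang -1.5863 tilt [-0.0003  0.    ] F [-1.7 -0.3 -1.5] M [ 0.03  0.22 -0.03] w 0.624 q [-0.55  0.65  0.74  1.87 -0.58  0.84 -1.1 ]
```

View pics/w9.png

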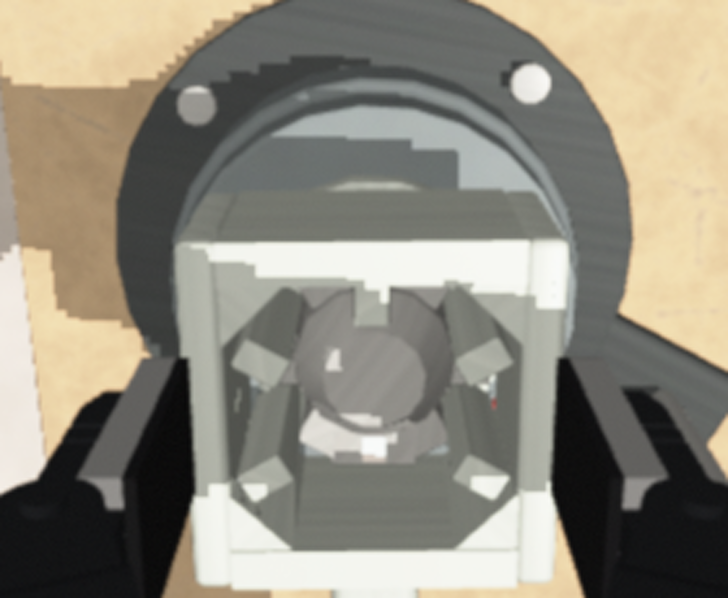

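```bash
for i in 1 2; do :; done; python3 -m jog '0 0 0.001 0 0 0 0.045;0 0 0.001 0 0 0 0.045'; python3 -m jog '0 0 0.001 0 0 0 0.045;0 0 0.001 0 0 0 0.045'; python3 - <<'E'
from h import *
st()
E
```

```text
t: 8.85
eef_pos: [0.6051, -0.0468, 0.0662]
tool_rot: [-0.0, 1.0, -0.008, -0.0]
contact_force: [-1.2, -0.4, -1.7]
gripper_width: 0.619
t: 9.05
eef_pos: [0.6051, -0.0468, 0.0652]
tool_rot: [-0.0, 1.0, -0.008, -0.0]
contact_force: [-1.7, -0.5, -2.5]
gripper_width: 0.622
t 9.05 p [ 0.6051 -0.0468  0.0652] yang -1.5863 tilt [-0.0003  0.    ] F [-1.7 -0.5 -2.5] M [-0.    0.31  0.04] w 0.622 q [-0.55  0.65  0.74  1.88 -0.58  0.84 -1.1 ]
```

```bash
python3 -m jog '-0.0005 0 0.001 0 0 0 0.045;-0.0005 0 0.002 0 0 0 0.045;-0.0005 0 0.002 0 0 0 0.045'; python3 - <<'E'
from h import *
st()
E
```

```text
t: 9.35
eef_pos: [0.6049, -0.0467, 0.0633]
tool_rot: [0.0, 1.0, -0.008, 0.0]
contact_force: [-0.7, -0.4, -2.7]
gripper_width: 0.624
t 9.35 p [ 0.6049 -0.0467  0.0633] yang -1.5862 tilt [ 0.0002 -0.    ] F [-0.7 -0.4 -2.7] M [-0.03  0.11 -0.06] w 0.624 q [-0.55  0.66  0.73  1.88 -0.58  0.84 -1.1 ]
```

```bash
python3 -m jog '-0.0003 0 0.001 0 0 0 0.045;-0.0003 0 0.002 0 0 0 0.045;-0.0003 0 0.003 0 0 0 0.045'; python3 -m jog '0 0 0.001 0 0 0 0.045;0 0 0.002 0 0 0 0.045;0 0 0.002 0 0 0 0.045'; python3 - <<'E'
from h import *
st()
c=cam('wrist');draw(c,[],(170,150,450,380),2.6,'w10.png')
E
```

```text
t: 9.65
eef_pos: [0.6047, -0.0467, 0.0603]
tool_rot: [-0.0, 1.0, -0.008, 0.0]
contact_force: [0.3, -0.2, -2.3]
gripper_width: 0.622
t: 9.95
eef_pos: [0.6044, -0.0467, 0.0582]
tool_rot: [-0.0, 1.0, -0.008, -0.0]
contact_force: [-0.3, -0.1, -2.8]
gripper_width: 0.62
t 9.95 p [ 0.6044 -0.0467  0.0582] yang -1.5862 tilt [-0.0001  0.    ] F [-0.3 -0.1 -2.8] M [ 0.03  0.04 -0.04] w 0.62 q [-0.55  0.66  0.73  1.88 -0.59  0.83 -1.09]
```

View pics/w10.png

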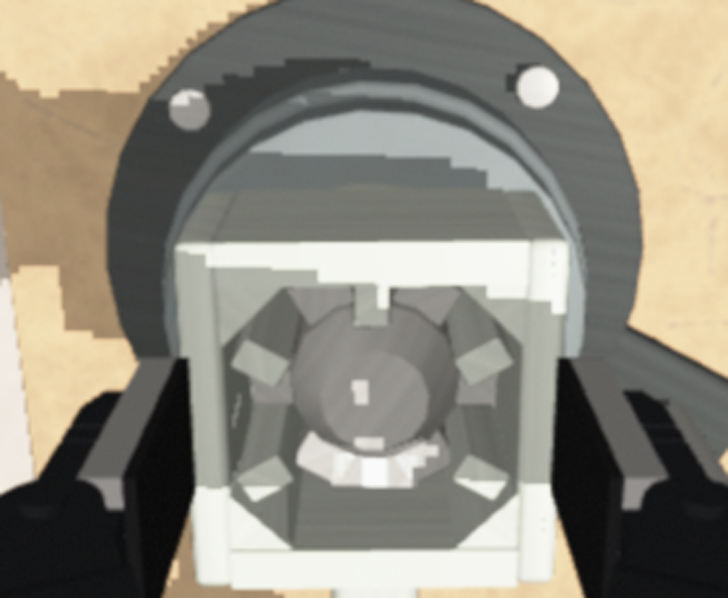

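```bash
python3 -m jog '0 0 0.001 0 0 0 0.045;0 0 0.002 0 0 0 0.045;0 0 0.003 0 0 0 0.045;0 0 0.003 0 0 0 0.045'; python3 -m jog '0 0 0.001 0 0 0 0.045;0 0 0.0015 0 0 0 0.045;0 0 0.0015 0 0 0 0.045'; python3 - <<'E'
from h import *
st()
E
```

```text
t: 10.4
eef_pos: [0.6043, -0.0468, 0.0552]
tool_rot: [-0.0, 1.0, -0.008, -0.0]
contact_force: [-0.2, -0.3, -3.0]
gripper_width: 0.623
t: 10.7
eef_pos: [0.6044, -0.0468, 0.0538]
tool_rot: [-0.0, 1.0, -0.008, -0.0]
contact_force: [0.3, -0.0, -2.6]
gripper_width: 0.625
t 10.70 p [ 0.6044 -0.0468  0.0538] yang -1.5863 tilt [-0.0002  0.    ] F [ 0.3 -0.  -2.6] M [ 0.01 -0.08  0.01] w 0.625 q [-0.54  0.67  0.72  1.88 -0.59  0.82 -1.09]
```

```bash
python3 -m jog '0 0 0.0005 0 0 0 0.045;0 0 0.001 0 0 0 0.045;0 0 0.001 0 0 0 0.045'; python3 -m jog '0 0 0.0005 0 0 0 0.045;0 0 0.0005 0 0 0 0.045';python3 -m jog '0 0 0.0005 0 0 0 0.045;0 0 0.0005 0 0 0 0.045'; python3 - <<'E'
from h import *
st()
E
```

```text
t: 11.0
eef_pos: [0.6044, -0.0468, 0.0528]
tool_rot: [-0.0, 1.0, -0.008, -0.0]
contact_force: [-0.0, 0.5, -2.1]
gripper_width: 0.623
t: 11.2
eef_pos: [0.6044, -0.0468, 0.0523]
tool_rot: [-0.0, 1.0, -0.008, -0.0]
contact_force: [0.4, 0.6, -3.1]
gripper_width: 0.625
t: 11.4
eef_pos: [0.6046, -0.0468, 0.052]
tool_rot: [-0.0, 1.0, -0.008, 0.0]
contact_force: [0.6, 0.7, -1.2]
gripper_width: 0.622
t 11.40 p [ 0.6046 -0.0468  0.052 ] yang -1.5863 tilt [0.0003 0.    ] F [ 0.6  0.7 -1.2] M [-0.04 -0.07 -0.03] w 0.622 q [-0.54  0.67  0.72  1.88 -0.6   0.82 -1.09]
```

```bash
python3 -m jog '0 0 0.0003 0 0 0 0.045;0 0 0.0003 0 0 0 0.045';python3 -m jog '0 0 0.0003 0 0 0 0.045;0 0 0.0003 0 0 0 0.045'; python3 - <<'E'
from h import *
st()
E
```

```text
t: 11.6
eef_pos: [0.6047, -0.0468, 0.0519]
tool_rot: [-0.0, 1.0, -0.008, 0.0]
contact_force: [-0.5, 0.0, 1.4]
gripper_width: 0.625
t: 11.8
eef_pos: [0.6047, -0.0468, 0.0518]
tool_rot: [-0.0, 1.0, -0.008, 0.0]
contact_force: [-1.4, 1.0, 4.6]
gripper_width: 0.625
t 11.80 p [ 0.6047 -0.0468  0.0518] yang -1.5863 tilt [0.0004 0.0004] F [-1.4  1.   4.6] M [ 0.09  0.43 -0.01] w 0.625 q [-0.54  0.67  0.72  1.88 -0.6   0.82 -1.09]
```

```bash
python3 -m jog '0 0 -0.0003 0 0 -2 0.045;0 -0.0001 -0.0003 0 0 -5 0.045;-0.0001 -0.0002 -0.0003 0 0 -8 0.045;-0.0001 -0.0003 -0.0003 0 0 -11 0.045;-0.0001 -0.0004 -0.0003 0 0 -14 0.045'; python3 - <<'E'
from h import *
st()
E
```

```text
t: 12.3
eef_pos: [0.6042, -0.0471, 0.0518]
tool_rot: [0.0, 0.993, 0.115, -0.0]
contact_force: [-1.5, -0.9, 2.5]
gripper_width: 0.623
t 12.30 p [ 0.6042 -0.0471  0.0518] yang -1.3398 tilt [ 0.     -0.0004] F [-1.5 -0.9  2.5] M [-0.19  0.4  -0.22] w 0.623 q [-0.5   0.65  0.66  1.88 -0.54  0.8  -0.89]
```

```bash
python3 -m jog '0 0 0 0 0 -3 0.045;-0.0001 -0.0001 0 0 0 -6 0.045;-0.0001 -0.0002 0 0 0 -9 0.045;-0.0002 -0.0003 0 0 0 -12 0.045;-0.0002 -0.0003 0 0 0 -15 0.045'; python3 - <<'E'
from h import *
st()
E
```

```text
t: 12.8
eef_pos: [0.6042, -0.0471, 0.0518]
tool_rot: [0.0, 0.97, 0.244, 0.0]
contact_force: [-1.7, -0.6, 2.2]
gripper_width: 0.623
t 12.80 p [ 0.6042 -0.0471  0.0518] yang -1.0782 tilt [ 0.0006 -0.0007] F [-1.7 -0.6  2.2] M [-0.27  0.2  -0.16] w 0.623 q [-0.45  0.63  0.59  1.88 -0.48  0.78 -0.68]
```

```bash
python3 -m jog '0 0 0 0 0 -3 0.045;-0.0001 -0.0001 0 0 0 -6 0.045;-0.0001 -0.0002 0 0 0 -9 0.045;-0.0002 -0.0003 0 0 0 -12 0.045;-0.0002 -0.0003 0 0 0 -14 0.045'; python3 - <<'E'
from h import *
st()
E
```

```text
t: 13.3
eef_pos: [0.6042, -0.047, 0.0519]
tool_rot: [0.001, 0.933, 0.36, 0.0]
contact_force: [0.1, -2.4, 1.4]
gripper_width: 0.628
t 13.30 p [ 0.6042 -0.047   0.0519] yang -0.8343 tilt [ 0.0012 -0.0009] F [ 0.1 -2.4  1.4] M [-0.45 -0.07 -0.18] w 0.628 q [-0.41  0.61  0.53  1.88 -0.42  0.77 -0.49]
```

Yaw is now about 0.74 of an expected 0.89. I'll take smaller steps and watch the moment.

```bash
python3 -m jog '0 0 0 0 0 -2 0.045;0 0 0 0 0 -4 0.045;0 0 0 0 0 -4 0.045'; python3 - <<'E'
from h import *
st()
c=cam('wrist');save(c['image'],'w11.png')
E
python3 -m jog '0 0 0 0 0 -1.5 0.045;0 0 0 0 0 -1.5 0.045'; python3 - <<'E'
from h import *
st()
E
```

```text
t: 13.6
eef_pos: [0.6041, -0.047, 0.0518]
tool_rot: [0.001, 0.92, 0.392, 0.0]
contact_force: [0.6, -4.9, 2.3]
gripper_width: 0.622
t 13.60 p [ 0.6041 -0.047   0.0518] yang -0.7653 tilt [ 0.0009 -0.001 ] F [ 0.6 -4.9  2.3] M [-0.97 -0.12  0.01] w 0.622 q [-0.4   0.6   0.51  1.88 -0.41  0.76 -0.43]
t: 13.85
eef_pos: [0.6041, -0.0469, 0.0518]
tool_rot: [0.001, 0.915, 0.404, 0.0]
contact_force: [1.1, -5.5, 2.5]
gripper_width: 0.626
t 13.85 p [ 0.6041 -0.0469  0.0518] yang -0.7396 tilt [ 0.0009 -0.001 ] F [ 1.1 -5.5  2.5] M [-1.23 -0.14 -0.03] w 0.626 q [-0.39  0.6   0.5   1.88 -0.4   0.76 -0.41]
```

View pics/w11.png

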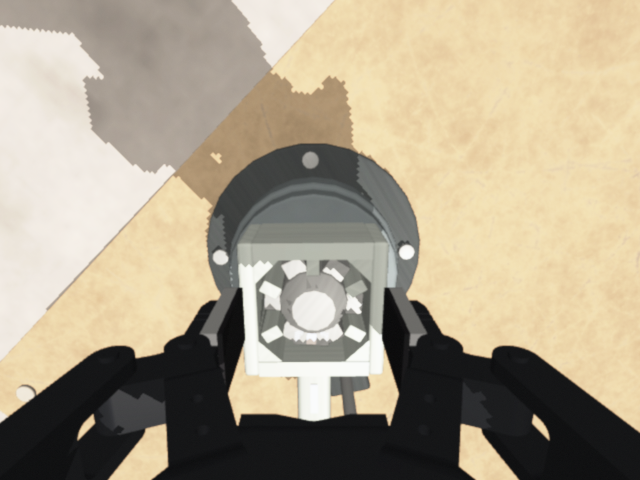

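```bash
python3 -m jog '-0.0005 0.0005 0 0 0 -1 0.045;-0.0005 0.0005 0 0 0 -1.5 0.045;-0.0005 0.0005 0 0 0 -1.5 0.045'; python3 - <<'E'
from h import *
st()
E
python3 -m jog '0 0 0 0 0 -1 0.045;0 0 0 0 0 -1 0.045'; python3 - <<'E'
from h import *
st()
c=cam('scene');save(cv2.resize(c['image'][200:290,230:380],(800,480),interpolation=cv2.INTER_CUBIC),'s11.png')
E
```

```text
t: 14.15
eef_pos: [0.6042, -0.047, 0.0518]
tool_rot: [0.0, 0.91, 0.416, 0.0]
contact_force: [1.0, -4.5, 4.6]
gripper_width: 0.622
t 14.15 p [ 0.6042 -0.047   0.0518] yang -0.7134 tilt [ 0.0007 -0.0003] F [ 1.  -4.5  4.6] M [-1.09 -0.2  -0.12] w 0.622 q [-0.39  0.6   0.49  1.88 -0.4   0.76 -0.39]
t: 14.35
eef_pos: [0.6042, -0.0469, 0.0518]
tool_rot: [0.0, 0.906, 0.424, 0.0]
contact_force: [1.7, -5.2, 5.4]
gripper_width: 0.619
t 14.35 p [ 0.6042 -0.0469  0.0518] yang -0.6957 tilt [ 0.0008 -0.0003] F [ 1.7 -5.2  5.4] M [-1.14 -0.23 -0.08] w 0.619 q [-0.39  0.6   0.49  1.87 -0.39  0.76 -0.38]
```

View pics/s11.png

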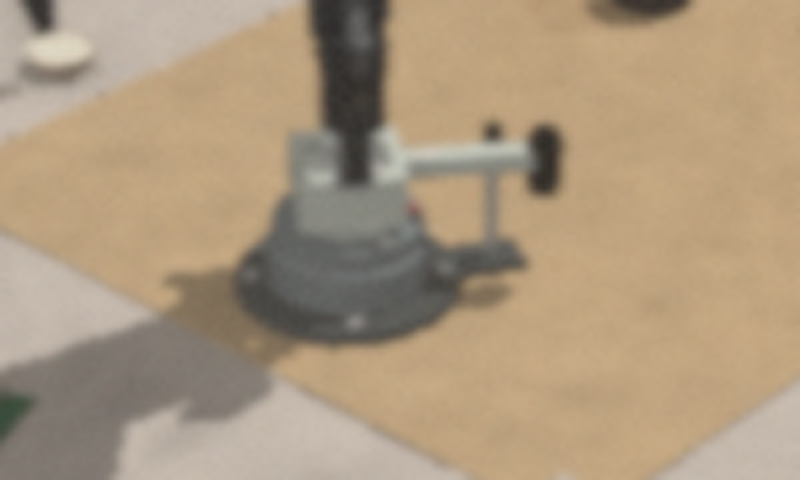

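```bash
python3 -m jog '-0.0004 0.0003 -0.0003 0 0 -1 0.045;-0.0004 0.0003 -0.0003 0 0 -1 0.045;-0.0004 0.0003 -0.0003 0 0 -1 0.045'; python3 - <<'E'
from h import *
st()
E
python3 -m jog '0 0 0 0 0 -1 0.045;0 0 0 0 0 -1 0.045'; python3 - <<'E'
from h import *
st()
E
```

```text
t: 14.7
eef_pos: [0.6041, -0.047, 0.0519]
tool_rot: [0.0, 0.902, 0.432, 0.0]
contact_force: [2.1, -3.8, 2.1]
gripper_width: 0.626
t 14.70 p [ 0.6041 -0.047   0.0519] yang -0.6783 tilt [0.0005 0.    ] F [ 2.1 -3.8  2.1] M [-0.9  -0.57 -0.03] w 0.626 q [-0.38  0.6   0.48  1.87 -0.39  0.76 -0.36]
t: 14.9
eef_pos: [0.6038, -0.0468, 0.0519]
tool_rot: [-0.0, 0.899, 0.439, 0.0]
contact_force: [2.3, -1.8, 3.2]
gripper_width: 0.625
t 14.90 p [ 0.6038 -0.0468  0.0519] yang -0.6619 tilt [0.0001 0.0009] F [ 2.3 -1.8  3.2] M [-0.65 -0.52 -0.82] w 0.625 q [-0.38  0.6   0.48  1.87 -0.39  0.76 -0.35]
```

```bash
python3 -m jog '0 0 0 0 0 0 0.045;0 0 0 0 0 0 0.045;0 0 0 0 0 0 0.045'; python3 -m jog '0 0 0 0 0 0 0.0600;0 0 0 0 0 0 0.070;0 0 0 0 0 0 0.0854;0 0 0 0 0 0 0.0854;0 0 0 0 0 0 0.0854'; python3 - <<'E'
from h import *
st()
c=cam('wrist');save(c['image'],'w12.png')
E
```

```text
t: 15.2
eef_pos: [0.6038, -0.0468, 0.0519]
tool_rot: [-0.0, 0.898, 0.439, 0.0]
contact_force: [1.8, -2.3, 1.9]
gripper_width: 0.625
t: 15.7
eef_pos: [0.6036, -0.0469, 0.0517]
tool_rot: [-0.0, 0.898, 0.44, -0.0]
contact_force: [0.6, 0.1, 1.1]
gripper_width: 1.001
t 15.70 p [ 0.6036 -0.0469  0.0517] yang -0.6606 tilt [-0.0006  0.0002] F [0.6 0.1 1.1] M [-0.02 -0.06  0.01] w 1.001 q [-0.38  0.6   0.48  1.87 -0.39  0.76 -0.35]
```

View pics/w12.png

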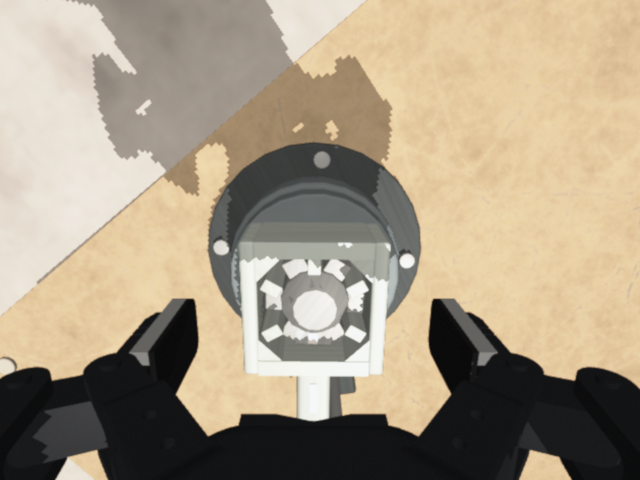

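Gripper is open (hub at px 314,310) and clear on both sides. I'll lift straight up and look.

```bash
python3 -m jog '0 0 -0.01 0 0 0 0.0854;0 0 -0.04 0 0 0 0.0854;0 0 -0.09 0 0 0 0.0854;0 0 -0.14 0 0 0 0.0854;0 0 -0.16 0 0 0 0.0854'; python3 -m jog '-0.09 0 0 0 0 0 0.0854;-0.09 0 0 0 0 0 0.0854;-0.09 0 0 0 0 0 0.0854;-0.09 0 0 0 0 0 0.0854'; python3 - <<'E'
from h import *
st()
c=cam('wrist');save(c['image'],'w13.png')
c2=cam('top');save(cv2.resize(c2['image'][180:270,250:370],(800,600),interpolation=cv2.INTER_CUBIC),'t13.png')
ctr=(.6035,-.0465)
draw(c,[(levlines(ctr,.905,.05),(0,0,255)),([circ(ctr,.06,.008),circ((ctr[0]-.079*np.cos(.905+.153),ctr[1]-.079*np.sin(.905+.153)),.005,.084)],(255,0,0))],(200,80,500,300),2.6,'ov13.png')
E
```

```text
t: 16.25
eef_pos: [0.6061, -0.0481, 0.2178]
tool_rot: [0.002, 0.899, 0.439, 0.003]
contact_force: [0.5, 0.4, 0.3]
gripper_width: 0.998
t: 16.65
eef_pos: [0.5482, -0.1191, 0.2128]
tool_rot: [-0.0, 0.899, 0.438, 0.001]
contact_force: [0.3, 0.7, 0.6]
gripper_width: 0.998
t 16.65 p [ 0.5482 -0.1191  0.2128] yang -0.6638 tilt [0.0012 0.0007] F [0.3 0.7 0.6] M [ 0.05  0.01 -0.01] w 0.998 q [-0.39  0.32  0.62  1.86 -0.22  1.03 -0.34]
```

View pics/w13.png

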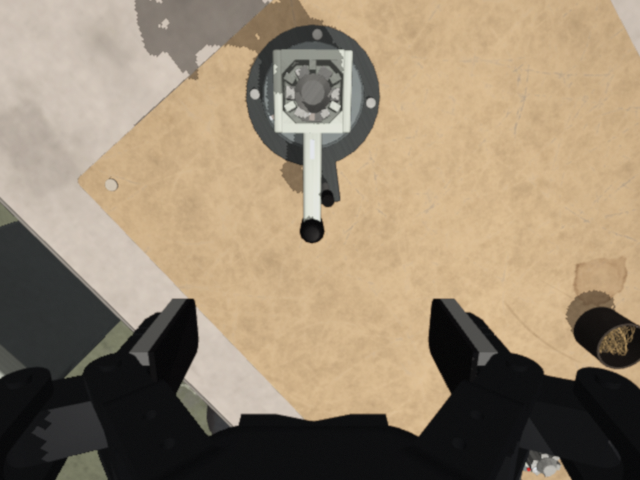

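View pics/ov13.png

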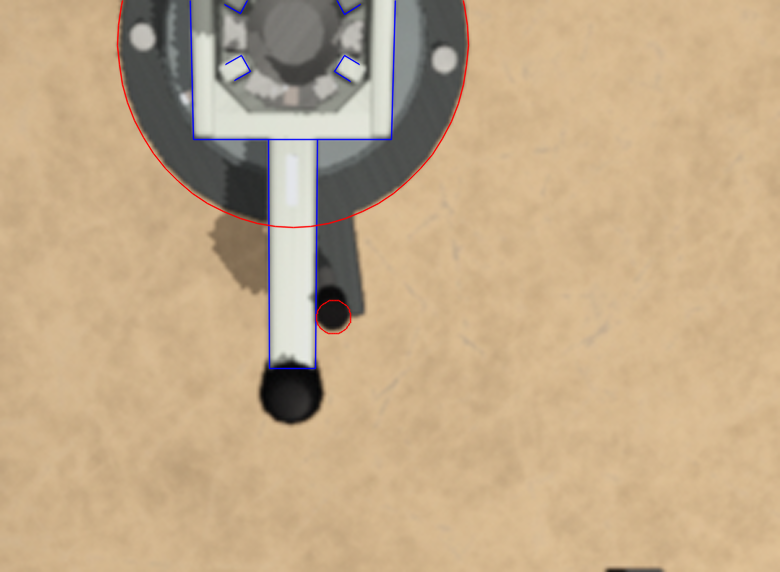

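View pics/t13.png

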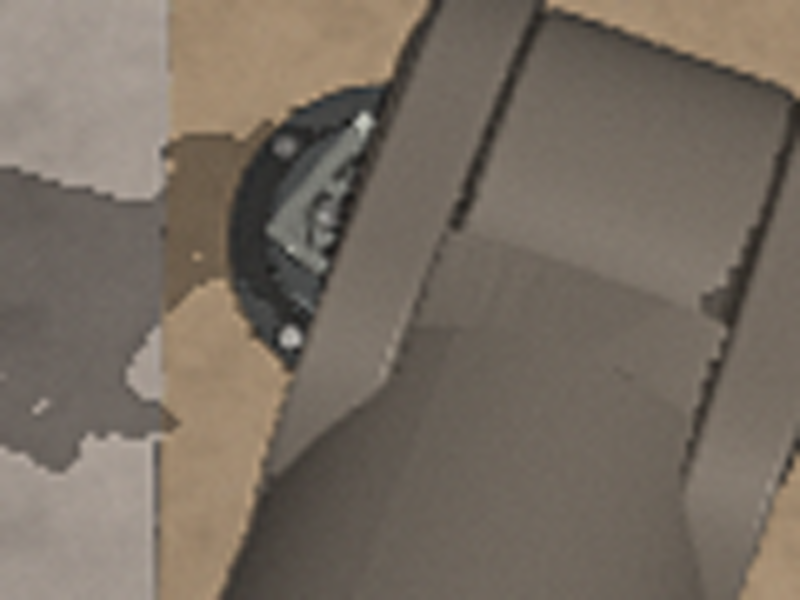

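```bash
python3 -m jog '0 0 0 0 0 0 0.0854;0 0 0 0 0 0 0.0854'; python3 -c "
from station import workorder; print(workorder.hand_in())"
```

```text
t: 16.95
eef_pos: [0.549, -0.1172, 0.2117]
tool_rot: [-0.0, 0.898, 0.44, -0.0]
contact_force: [-0.2, -0.1, -0.9]
gripper_width: 1.003
the job is handed in; nothing more can be done
None
```

The lever is on the splined shaft of the larger (120 mm) unit, seated on the collar, with its arm against the stop post. I let go and handed the job in at about 17 s; the hand-in gave no verdict.

- **Fitting:** I read the shaft's rotation from the white dash in the wrist camera. The splines mated at the first rotation I tried, without any searching by feel. The lever slid down until the collar carried it, with about 7 N of press there.
- **Swing:** I turned the lever counter-clockwise until the turning moment at the wrist rose from about 0.1–0.2 to 0.8 N m as the arm met the post. Side forces on the tool stayed under about 6 N.
- **Last checks:** In the final wrist picture, a drawn model of the lever fully home at 0.905 rad lies on the real hub and arm. The arm's side touches the post. The force reading is back near zero, the gripper is fully open, and it stands about 0.21 m up.
- **Disagreements and gaps:**
  - The top and wrist cameras differed by up to 3.5 mm on the unit's position; I used the wrist camera's relative view.
  - In the last top picture the arm hid most of the lever, so that view confirms little.
  - I did not re-measure the bystanders, but the gripper never went near them.

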